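Clamp a specimen block in the spring-arm holder

TASK

Push the holder's sprung arm back by its upright post until it catches and stays back by itself, without forcing it hard against its stop. Then set the specimen block in the cleared place, lengthwise, centred and close in front of the fence, let go of it, and press the trigger paddle so that the arm snaps over and clamps the block square against the fence. Leave the other things on the bench where they are.

Things in the scene. Friction and masses are not known exactly. Their poses are not given: they have to be found in the camera images.
- nest (a point): point on top of the holder's base plate (grey, 180 x 200 mm, 12 mm thick, on the bench) under the middle of a seated block, which stands there on the plate. Axes are the holder's: x points to the fence, y to the round latch housing, z up. A block clamped against the fence has its centre at x = 0, y = 0, its length along x.
- fence (a point): middle of the top edge of the fence's face, 30 mm along x from the nest point, 22 mm above the plate. The fence is an upright steel bar 60 mm wide (along y), 12 mm thick; its face looks along the holder's -x. Axes as the nest's.
- pivot (a point): where the arm's vertical pivot axis meets the plate's top: at x = -37, y = +110 mm from the nest point. Axes as the nest's. Here stands the cream round latch housing (radius 48 mm, 33 mm high over the plate), with a box-shaped extension towards +x, 44 mm wide and as high, ending 88 mm from the axis, that carries the trigger.
- swing (a joint): angle of the sprung arm, rad: 0 = at rest, holder empty (the arm lies across the block's place), 0.15 = arm along the holder's -y, clamping a block; it grows as the arm is pushed back, away from the fence (clockwise from above). The spring takes about 3 N at the post at 0, 7.5 N at 1.0; a damper adds about 2 N at 0.1 m/s. The sear holds it at an unseen angle, set anew each time between 0.68 and 1.28.
- clamparm: the sprung arm: steel bar 20 mm wide, 12 mm high, its top 57 mm above the bench, reaching 140 mm from the pivot; a round black nose (14 mm thick) hangs below it 110 mm from the pivot and presses on the block. The origin is on the pivot at the plate's top; the bar points along the body's -y.
- handle (a point): middle of the upright round steel post on the arm's end, 130 mm from the pivot: 14 mm thick, 40 mm high, from 57 to 97 mm above the bench; its z axis is up and the bar runs from it to the pivot along its +y. The post swings on a circle about the pivot.
- latch: the cream latch housing; origin and axes as the pivot's. The sear's ramp adds up to 2 N at the post over the last 0.4 rad, which fall away as it catches; 5 to 8 mm (at the post) later a stiff buffer begins, about 2 N more per mm. The works bear 45 N, reached at about 20 N on the post. Let go after the catch, the post drops back up to 20 mm onto the sear and stays.
- trigger_top (a point): centre of the top of the trigger, a flat black paddle 32 x 28 mm, 59 mm above the bench, on the box-shaped extension of the housing. Axes as the holder's. It is pressed straight down.
- trigger (a joint): travel of the trigger paddle in m, 0 = up, 0.010 = fully down; it springs back. It lets the sear go at 4 to 7 mm, at a force of 5 to 10 N.
- block: the specimen block: grey resin block in a white carrier tray, 60 mm long (its x), 28 mm wide (its y), 24 mm high, 70 g; origin at the centre of its underside, z up. It starts standing flat on the bench to the right of the holder. Either end may face the fence.
- puck: bystander: round grey resin mount, 40 mm across, 20 mm high; origin at its underside
- jar: bystander: lidded jar, 48 mm across, 62 mm high; origin at its underside
- slidebox: bystander: flat box for glass slides, 92 x 77 x 38 mm; origin at its underside
- dish: bystander: shallow clear dish, 84 mm across, 14 mm high; origin at its underside
- dropper: bystander: small amber dropper bottle, 32 mm across, 75 mm high; origin at its underside
- marker: bystander: pen lying flat, about 130 mm long, 13 mm thick; origin at its underside

How it is judged:
On the way, in this order (a step that is already met when the one before it is completed fails the run):
1. the arm is cocked: held back by its sear, with nothing else touching it (value of joint swing above 0.62 rad and contact force between each of the fingers, the arm and clamparm below 0.1 N and contact force between clamparm and latch above 5 N), for 0.3 s.
2. the block stands let go in its place before the fence, the arm still cocked (value of joint swing above 0.62 rad and x of block in the frame of nest between -0.025 and 0.003 m and y of block in the frame of nest between -0.01 and 0.01 m and z of block in the frame of nest below 0.003 m and angle between the x axis of block and the x axis of nest, either way round below 0.2 rad and contact force between the fingers and block below 0.1 N), for 0.2 s.
3. the trigger is pressed with the block in its place (value of joint trigger above 0.003 m and x of block in the frame of nest above -0.03 m).
At the end, for the whole second after the job is handed in: The arm's nose presses on the block (arm angle 0.10 to 0.21 rad), which stands flat on the plate, upright, its end against the fence (within 3 mm), within 10 mm of the nest's centre line and square to the fence within 0.07 rad, at rest; the trigger is up again (value of joint swing between 0.1 and 0.21 rad and contact force between clamparm and block above 1 N and x of block in the frame of nest between -0.003 and 0.003 m and y of block in the frame of nest between -0.01 and 0.01 m and z of block in the frame of nest below 0.003 m and angle between the x axis of block and the x axis of nest, either way round below 0.07 rad and angle between block's own z axis and vertical below 0.07 rad and linear speed of block below 0.01 m/s and value of joint trigger below 0.002 m); the robot touches nothing.
It fails at once if the arm is forced against the latch works with more than 45 N (contact force between clamparm and latch above 45 N).
It fails at once if a bystander is moved by more than 15 mm (distance of any of puck, jar, slidebox, dish, dropper, marker from where it was at the start of the episode above 0.015 m).
It also fails if it takes over 70 s, if anything falls off the work surface, if the arm or the gripper's body presses on something with over 40 N, if the wrist force passes 120 N, or if a joint passes its speed limit or range.

ROBOT

A 6-joint arm with a two-finger parallel gripper is mounted at the origin on the work surface. World frame = base frame: x ahead of the robot, y to its left, z up, the work surface at z = 0. Lengths are in m, angles in rad, forces in N, time in s.
With the tool pointing down it reaches from about 0.325 to 0.775 m from the base axis. Payload 5.5 kg.
Tool frame: the origin (TCP) lies midway between the tips of the shut fingers; the grasp point (between the pads) lies bot.grip_depth behind it (bot.grip_depth is the distance from the TCP to the grasp point, in m); z points along the fingers, y is the line along which they close (so a half turn about z gives the same grasp; the last joint's range is limited). The gripper opens to 88 mm and grips with 3 to 60 N. Pads are 20 mm wide; open, the fingers measure 115 mm over their backs; the gripper's body (75 mm by 178 mm) begins 61 mm behind the grasp point.
Start: joints at [-1.167, 0.091, 1.231, -0, 1.82, -0.057], TCP at [0.267, -0.537, 0.223] pointing down, gripper open.
Joint ranges: [-2.87, 2.87], [-0.86, 2.18], [0.17, 2.46], [-1.51, 4.65], [0.06, 2.69], [-2.65, 2.65]. Speed limits (rad/s): [2.57, 2.57, 3.01, 3.14, 3.14, 3.14].

INTERFACE

Orientations are given as a rotation vector (axis times angle).
In Python, from station import bot gives the robot as it stands.
- The arm moves only by the tool send_rows, never from a script. Its arguments are lists of equal length, an entry for each row: "travel": the shift along the tool's x, y, z in mm, a list of three; "angular": the turn, a rotation vector about the tool's x, y, z in rad, a list of three. A call has 1 to 20 rows; each row is the pose to reach, as a shift and turn from the pose commanded when the call began, along the tool's axes at that moment; what a row does not reach only later rows make up. A row lasts 1/10 s, in which the tool goes at most 50 mm and 8.59 degrees, less where a joint would pass 70% of its speed; a pose out of reach is approached as far as the arm can. A call with a gripper value outside its range is refused whole. "grip" is the closure in counts, from 0 (fully open) to 255 (shut), set as the call begins (left out, the last holds). The fingers move at their own pace and stop on an object; "force" is the grip in N (left out, the last holds). Time passes only in rows, so rows that repeat a pose let the fingers close. It gives the time, the measured TCP pose, the force, the opening and the grip force at its end, in the units of the state.
- bot.observe(): the state, without advancing time (a new reading comes with each control period).
- bot.camera(name): name is "side" or "top"; returns (picture, depth): 400x640x3 uint8, blue, green, red; 400x640 float32, m along the optical axis (not along the pixel's ray), 0 where there is no reading.
- bot.calibration(name): a dict with "intrinsics" (3x3 intrinsics, pixels), "rvec" (rotation vector, rad) and "tvec" (3), from world to camera coordinates, as OpenCV has them. Camera axes: x right, y down, z forward; pixel columns grow to the right and rows downward; lengths in m; the calibration is good to about 2 mm. A picture is of the moment at which its call begins. calibration takes no time and is no camera call.
- bot.job_done(): hands the job in; it is judged then, once.
The state is a dict: "clock": time; "joints": joint angles; "qvel": joint speeds; "tau": joint torques, N m; "tool_pos": TCP position; "tool_rot": TCP orientation; "force": force on the tool from outside, world axes, zero at the start; "moment": the same for the moment, N m; "gripper_width": opening from 0.0 (shut) to 1.0 (fully open); "grip_force": force on a finger pad.
Only numpy, scipy, OpenCV 4.12 (cv2) and the standard library are available. Lean on these libraries where they do the work, as an engineer would, in place of code of your own. Each camera call takes 0.05 s, during which the arm holds its last target. There are 200 camera calls.

## Working session

There is one attempt and no reset: what is moved stays moved. The work goes in short steps, Python scripts to look and compute and a tool call to move; the robot and the scene stay as the last step left them, time stands still between calls to the robot, and variables do not carry over. Pictures are saved under pics/ and viewed, at most 10 in all, crops included, and the job is handed in when it is done.

Besides the shell and the picture viewer there is one more tool, called after "Call:" in YAML: its name, and indented under it one key for each argument. send_rows: Moves the arm, as the interface text tells. Its arguments: {"type":"object","properties":{"travel":{"type":"array"},"angular":{"type":"array"},"grip":{"type":"number"},"force":{"type":"number"}},"required":["travel","angular"]}

```bash
mkdir -p pics
cat > h.py <<'E'
import numpy as np,cv2
from station import bot
from scipy.spatial.transform import Rotation as R
def snap(n,f):
    p,d=bot.camera(n); cv2.imwrite(f'pics/{f}.png',p); np.save(f'pics/{f}.npy',d); return p,d
def cal(n):
    c=bot.calibration(n); return np.array(c['intrinsics']),cv2.Rodrigues(np.array(c['rvec'],float))[0],np.array(c['tvec'],float).ravel()
def atz(n,u,v,z):
    K,Rm,t=cal(n); r=Rm.T@np.linalg.solve(K,[u,v,1]); o=-Rm.T@t; return o+r*(z-o[2])/r[2]
def cloud(n,d):
    K,Rm,t=cal(n); v,u=np.mgrid[:d.shape[0],:d.shape[1]]
    p=np.stack([(u-K[0,2])/K[0,0]*d,(v-K[1,2])/K[1,1]*d,d],-1); w=(p-t)@Rm; w[d==0]=np.nan; return w
def proj(n,P):
    K,Rm,t=cal(n); q=(Rm@np.array(P)+t)@K.T; return q[:2]/q[2]
E
python3 - <<'E'
from h import *
p,d=snap('top','t0');snap('side','s0')
print(bot.observe(),bot.grip_depth)
E
```

```text
{'clock': 0.1, 'joints': array([-1.16668679e+00,  9.17887244e-02,  1.23176775e+00, -8.80749017e-06,
        1.81980107e+00, -5.67214322e-02]), 'qvel': array([-9.52986113e-05, -1.46248933e-03, -2.19536961e-03, -9.29976366e-04,
        7.40987223e-04, -2.06400537e-03]), 'tau': array([ 4.20997414e-03, -4.47856879e+01, -4.07569814e+01,  7.02295499e-02,
        2.84868776e-02, -1.13666847e-04]), 'tool_pos': array([ 0.26669396, -0.53717045,  0.22161558]), 'tool_rot': array([-3.05687514e+00, -7.17083385e-01,  4.92048520e-04]), 'force': array([ 0.49500955,  0.81021789, -0.51840021]), 'moment': array([-0.01141343, -0.01850237, -0.03621439]), 'grip_force': 0.0, 'gripper_width': 1.0008536483916017} 0.0187
```

View pics/t0.png

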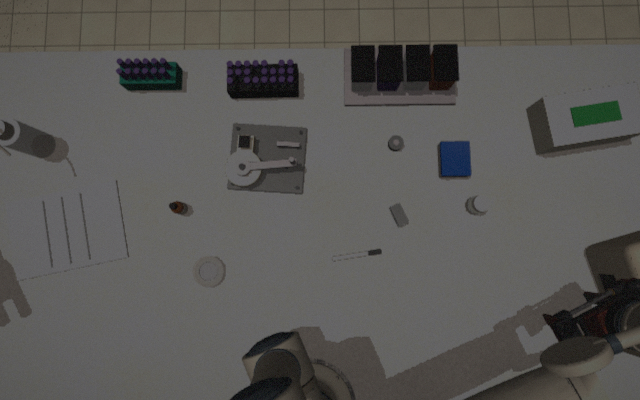

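View pics/s0.png

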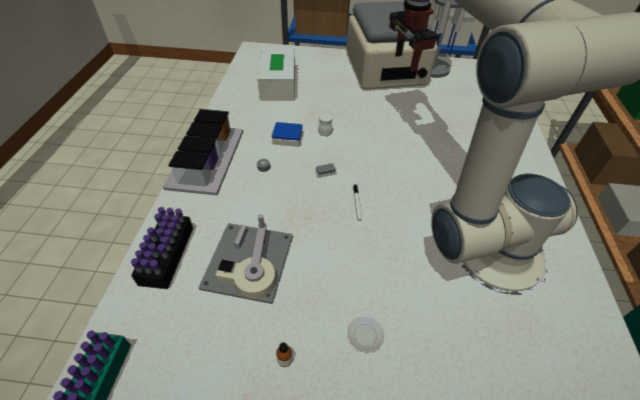

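The top view shows the holder, with its pivot at (243,168), post at (292,161), fence at (288,145) and trigger at (246,142). The block is at (399,215). I'll enlarge the holder and the block.

Run:
```python
from h import *
p=cv2.imread('pics/t0.png');d=np.load('pics/t0.npy')
a=cv2.resize(p[115:205,220:320],None,fx=6,fy=6,interpolation=cv2.INTER_CUBIC)
b=cv2.resize(p[195:235,380:420],None,fx=5,fy=5,interpolation=cv2.INTER_CUBIC)
o=np.zeros((540,800,3),np.uint8);o[:540,:600]=a;o[:200,600:]=b
cv2.imwrite('pics/c0.png',cv2.convertScaleAbs(o,alpha=1.5))
w=cloud('top',d)
for uv in [(300,180),(287,145),(246,142),(292,160),(270,164),(240,175),(399,215),(420,215)]: print(uv,w[uv[1],uv[0]].round(4))
```

```text
(300, 180) [0.5733 0.0211 0.014 ]
(287, 145) [0.663  0.0535 0.0338]
(246, 142) [0.6664 0.1567 0.0559]
(292, 160) [0.608  0.035  0.1005]
(270, 164) [0.6077 0.0945 0.0582]
(240, 175) [0.5803 0.1707 0.0578]
(399, 215) [ 0.4765 -0.2347  0.0278]
(420, 215) [ 4.782e-01 -2.950e-01  4.000e-04]
```

View pics/c0.png

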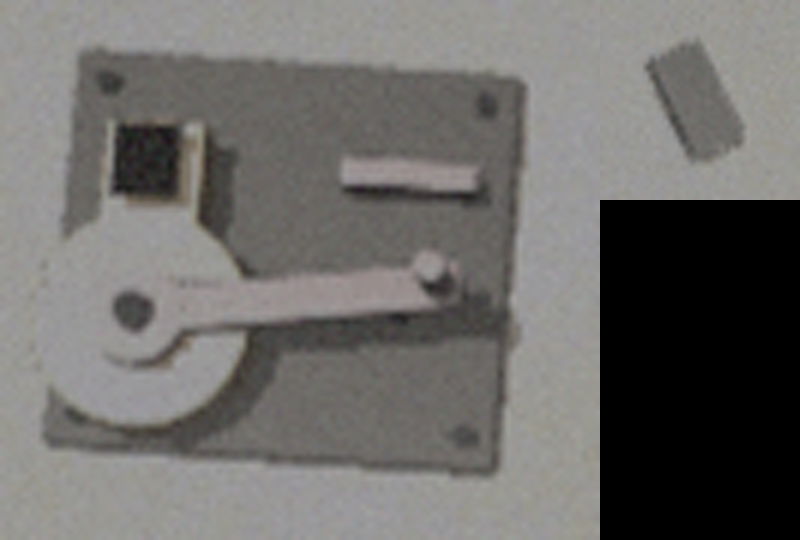

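The enlarged crop gives the plate corners as (80,50), (525,75), (495,472) and (45,442). The pivot is at (133,310), the fence top centre at (411,175), the post top at (433,265) and the paddle at (147,160).

Run:
```python
from h import *
d=np.load('pics/t0.npy');w=cloud('top',d)
g=lambda x,y,z:atz('top',x/6+220-.4,y/6+115-.4,z)
for n,a in dict(TL=(80,50,.012),TR=(525,75,.012),BR=(495,472,.012),BL=(45,442,.012),piv=(133,310,.06),fence=(411,175,.034),post=(433,265,.097),trig=(147,160,.059),f1=(342,172,.034),f2=(480,177,.034)).items(): print(n,g(*a).round(4))
for x in [(645,65),(697,40),(745,135),(697,160)]: print('b',atz('top',(x[0]-600)/5+380-.4,x[1]/5+195-.4,.024).round(4))
def box(m):
    r=cv2.minAreaRect((w[m][:,:2]*1000).astype(np.float32)); return r
m=(np.abs(w[...,0]-.476)<.06)&(np.abs(w[...,1]+.235)<.06)&(w[...,2]>.015);print('block',m.sum(),box(m),w[m].mean(0))
m=(np.abs(w[...,0]-.663)<.025)&(np.abs(w[...,1]-.05)<.045)&(w[...,2]>.026)&(w[...,2]<.045);print('fence',m.sum(),box(m),w[m].mean(0))
m=(np.abs(w[...,0]-.605)<.03)&(np.abs(w[...,1]-.035)<.03)&(w[...,2]>.08);print('post',m.sum(),w[m].mean(0))
```

```text
TL [0.7313 0.2012 0.012 ]
TR [0.7172 0.0016 0.012 ]
BR [0.5381 0.0159 0.012 ]
BL [0.5537 0.2142 0.012 ]
piv [0.6024 0.166  0.06  ]
fence [0.6663 0.0506 0.034 ]
post [0.6118 0.0358 0.097 ]
trig [0.6676 0.161  0.059 ]
f1 [0.668  0.0808 0.034 ]
f2 [0.665  0.0205 0.034 ]
b [ 0.4964 -0.209   0.024 ]
b [ 0.5091 -0.2364  0.024 ]
b [ 0.4595 -0.2596  0.024 ]
b [ 0.4468 -0.2345  0.024 ]
block 239 ((477.59002685546875, -235.95474243164062), (55.25062561035156, 28.739248275756836), 22.960617065429688) [ 0.47732927 -0.23561233  0.02289326]
fence 116 ((665.8823852539062, 50.97676086425781), (58.45243835449219, 12.656783103942871), 85.86502075195312) [0.66518788 0.05100294 0.03323451]
post 32 [0.61005031 0.03643532 0.09473403]
```

```bash
cat >> h.py <<'E'
YAW=-0.0755; PIV=np.array([.602,.166]); NEST=np.array([.6304,.0535])
X=np.array([np.cos(YAW),np.sin(YAW)]); Y=np.array([-X[1],X[0]])
def post(s,push=0.):
    f=.15-s+YAW; t=np.array([-np.cos(f),-np.sin(f)])
    return PIV+.13*np.array([np.sin(f),-np.cos(f)])+push*t, f+np.pi/2   # xy, tool-x yaw
def down(yaw): return R.from_matrix(np.array([[np.cos(yaw),np.sin(yaw),0],[np.sin(yaw),-np.cos(yaw),0],[0,0,-1]]))
def rel(xy,z,yaw,o=None):
    o=o or bot.observe(); r0=R.from_rotvec(o['tool_rot'])
    p=r0.inv().apply(np.r_[xy,z]-o['tool_pos'])*1000; a=(r0.inv()*down(yaw)).as_rotvec()
    return p.round(1).tolist(),a.round(3).tolist()
def st():
    o=bot.observe(); print(round(float(o['clock']),2),o['tool_pos'].round(4),o['force'].round(2),round(o['gripper_width']*88,1),round(float(o['grip_force']),2)); return o
E
python3 - <<'E'
from h import *
xy,y=post(0);print(xy,y,rel(xy,.115,y))
E
```

```text
[0.61167604 0.0363606 ] 1.6452963267948966 ([564.0, -360.1, 107.3], [-0.001, -0.001, -1.184])
```

Call:
send_rows:
  travel:
    - [282,-180,0]
    - [564,-360,20]
    - [564,-360,20]
    - [564,-360,20]
    - [564,-360,20]
    - [564,-360,20]
    - [564,-360,20]
    - [564,-360,20]
    - [564,-360,20]
    - [564,-360,20]
    - [564,-360,20]
    - [564,-360,20]
    - [564,-360,20]
    - [564,-360,20]
    - [564,-360,60]
    - [564,-360,107]
    - [564,-360,107]
    - [564,-360,107]
  angular:
    - [0,0,-0.1]
    - [0,0,-0.2]
    - [0,0,-0.35]
    - [0,0,-0.5]
    - [0,0,-0.65]
    - [0,0,-0.8]
    - [0,0,-0.95]
    - [0,0,-1.1]
    - [0,0,-1.184]
    - [0,0,-1.184]
    - [0,0,-1.184]
    - [0,0,-1.184]
    - [0,0,-1.184]
    - [0,0,-1.184]
    - [0,0,-1.184]
    - [0,0,-1.184]
    - [0,0,-1.184]
    - [0,0,-1.184]
  grip: 81
  force: 20

```text
clock: 1.9
tool_pos: [0.6111, 0.0357, 0.1151]
tool_rot: [-2.136, -2.3, 0.003]
force: [0.3, 0.2, 1.1]
gripper_width: 0.68
grip_force: 0.0
```

Run:
```python
from h import *
o=st();xy,y=post(0);print(rel(xy,.067,y)); snap('side','s1')
p=cv2.imread('pics/s1.png');cv2.imwrite('pics/s1c.png',cv2.convertScaleAbs(cv2.resize(p[120:320,160:360],None,fx=2.5,fy=2.5),alpha=1.3))
```

```text
1.9 [0.6111 0.0357 0.1151] [0.34 0.18 1.13] 59.8 0.0
([0.6, 0.7, 48.0], [-0.003, -0.0, -0.001])
```

View pics/s1c.png

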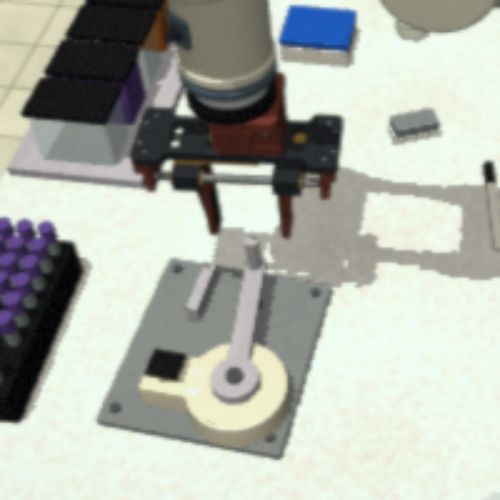

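The post, at (253,250) in the crop, stands between the fingers, so I can descend.

Call:
send_rows:
  travel:
    - [0.6,0.7,25]
    - [0.6,0.7,48]
    - [0.6,0.7,48]
  angular:
    - [0,0,0]
    - [0,0,0]
    - [0,0,0]

```text
clock: 2.25
tool_pos: [0.6125, 0.0362, 0.0678]
tool_rot: [-2.138, -2.301, 0.001]
force: [-0.3, -0.2, 0.3]
gripper_width: 0.683
grip_force: 0.0
```

Run:
```python
from h import *
o=st()
for s,p in [(0,.012)]+[(s,.023) for s in np.arange(0,.61,.075)]:
    xy,y=post(s,p);print(round(s,3),rel(xy,.067,y,o))
```

```text
2.25 [0.6125 0.0362 0.0678] [-0.26 -0.19  0.31] 60.1 0.0
0 ([0.2, -12.8, 0.8], [-0.001, -0.0, -0.001])
0.0 ([0.2, -23.8, 0.9], [-0.001, -0.0, -0.001])
0.075 ([2.3, -33.5, 0.9], [-0.001, -0.0, 0.074])
0.15 ([5.1, -43.0, 0.9], [-0.001, -0.0, 0.149])
0.225 ([8.6, -52.2, 0.9], [-0.001, -0.0, 0.224])
0.3 ([12.8, -61.2, 0.9], [-0.001, 0.0, 0.299])
0.375 ([17.6, -69.8, 0.9], [-0.001, 0.0, 0.374])
0.45 ([23.1, -78.1, 0.9], [-0.001, 0.0, 0.449])
0.525 ([29.2, -85.9, 0.9], [-0.001, 0.0, 0.524])
0.6 ([35.8, -93.2, 0.9], [-0.001, 0.0, 0.599])
```

Call:
send_rows:
  travel:
    - [0,-13,1]
    - [0,-24,1]
    - [2.3,-33.5,1]
    - [5.1,-43,1]
    - [8.6,-52.2,1]
    - [12.8,-61.2,1]
    - [17.6,-69.8,1]
    - [23.1,-78.1,1]
    - [29.2,-85.9,1]
    - [35.8,-93.2,1]
    - [35.8,-93.2,1]
    - [35.8,-93.2,1]
  angular:
    - [0,0,0]
    - [0,0,0]
    - [0,0,0.075]
    - [0,0,0.15]
    - [0,0,0.225]
    - [0,0,0.3]
    - [0,0,0.375]
    - [0,0,0.45]
    - [0,0,0.525]
    - [0,0,0.6]
    - [0,0,0.6]
    - [0,0,0.6]

```text
clock: 3.45
tool_pos: [0.5196, 0.0643, 0.0708]
tool_rot: [2.718, 1.566, 0.009]
force: [4.7, -3.4, -0.7]
gripper_width: 0.681
grip_force: 2.7
```

```bash
cat >> h.py <<'E'
def tang():
    # tangential/radial force on the tool, and arm angle from pad position
    o=bot.observe(); t=o['tool_pos'][:2]-PIV; from_=np.linalg.norm(t)
    yx=R.from_rotvec(o['tool_rot']).as_matrix()[:2,1]; push=-yx
    half=o['gripper_width']*.044
    c=o['tool_pos'][:2]-push*(half-.007); a=np.arctan2(c[0]-PIV[0],-(c[1]-PIV[1]))
    print('s',round(.15+YAW-a,3),'r',round(np.linalg.norm(c-PIV),4),'F back',round(float(o['force'][:2]@-push),2),'grip',o['grip_force'],'t',o['clock'])
E
python3 - <<'E'
from h import *
o=st();tang()
for s in np.arange(.64,.85,.04):
    xy,y=post(s,.023);print(round(s,3),rel(xy,.067,y,o))
# per-step increments in tool frame for ds=.03, .04
for ds in (.03,.04,.05):
  r=.13; x=r*(1-np.cos(ds)); 
  o2=dict(tool_pos=np.r_[post(.6,.023)[0],.067],tool_rot=down(post(.6)[1]).as_rotvec()); print(ds,rel(post(.6+ds,.023)[0],.067,post(.6+ds)[1],o2))
E
```

```text
3.45 [0.5196 0.0643 0.0708] [ 4.73 -3.43 -0.65] 60.0 2.74
s 0.579 r 0.1294 F back 5.81 grip 2.7372904121875763 t 3.45
0.64 ([0.4, -7.9, 3.8], [0.007, -0.003, 0.04])
0.68 ([1.6, -13.1, 3.7], [0.007, -0.003, 0.08])
0.72 ([3.0, -18.1, 3.7], [0.007, -0.003, 0.12])
0.76 ([4.7, -23.2, 3.7], [0.007, -0.003, 0.16])
0.8 ([6.5, -28.1, 3.6], [0.007, -0.003, 0.2])
0.84 ([8.5, -33.0, 3.6], [0.007, -0.003, 0.24])
0.03 ([0.7, -3.9, -0.0], [0.0, 0.0, 0.03])
0.04 ([1.0, -5.2, -0.0], [0.0, 0.0, 0.04])
0.05 ([1.3, -6.5, -0.0], [0.0, 0.0, 0.05])
```

Call:
send_rows:
  travel:
    - [0.6,-3.3,0.5]
    - [1.3,-6.5,1]
    - [1.3,-6.5,1]
  angular:
    - [0,0,0.025]
    - [0,0,0.05]
    - [0,0,0.05]

```text
clock: 3.75
tool_pos: [0.5152, 0.0683, 0.0706]
tool_rot: [2.756, 1.495, 0.011]
force: [4.0, -4.8, 1.9]
gripper_width: 0.68
grip_force: 2.9
```

```bash
python3 -c "
from h import *
tang()"
```

```text
s 0.625 r 0.1293 F back 5.95 grip 2.913786470890045 t 3.75
```

Call:
send_rows:
  travel:
    - [0.6,-3.3,0.5]
    - [1.3,-6.5,1]
    - [1.3,-6.5,1]
  angular:
    - [0,0,0.025]
    - [0,0,0.05]
    - [0,0,0.05]

```text
clock: 4.05
tool_pos: [0.511, 0.0727, 0.0703]
tool_rot: [2.792, 1.425, 0.013]
force: [3.4, -5.7, 4.4]
gripper_width: 0.681
grip_force: 3.3
```

```bash
python3 -c "
from h import *
tang()"
```

```text
s 0.671 r 0.129 F back 6.08 grip 3.323603644967079 t 4.05
```

Call:
send_rows:
  travel:
    - [0.6,-3.3,-1.5]
    - [1.3,-6.5,-3]
    - [1.3,-6.5,-3]
  angular:
    - [0,0,0.025]
    - [0,0,0.05]
    - [0,0,0.05]

```text
clock: 4.35
tool_pos: [0.5054, 0.078, 0.0713]
tool_rot: [2.829, 1.357, 0.009]
force: [5.4, -4.7, -3.0]
gripper_width: 0.683
grip_force: 3.3
```

```bash
python3 -c "
from h import *
tang();st();snap('side','s2')
p=cv2.imread('pics/s2.png');cv2.imwrite('pics/s2c.png',cv2.convertScaleAbs(cv2.resize(p[140:320,180:380],None,fx=3,fy=3),alpha=1.3))"
```

```text
s 0.729 r 0.1291 F back 7.13 grip 3.3104445040225983 t 4.35
4.35 [0.5054 0.078  0.0713] [ 5.39 -4.68 -2.97] 60.1 3.31
```

View pics/s2c.png

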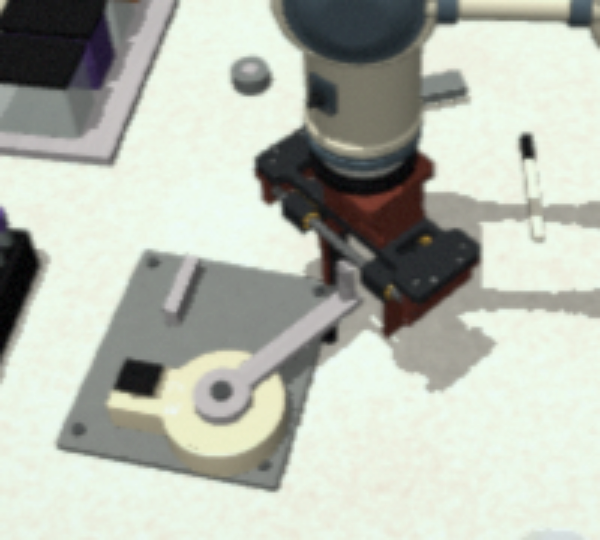

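The post is at (346,280) in the crop with the finger on its fence side, and the arm is following. I'll continue.

Call:
send_rows:
  travel:
    - [0.6,-3.3,0]
    - [1.3,-6.5,0]
    - [1.3,-6.5,0]
  angular:
    - [0,0,0.025]
    - [0,0,0.05]
    - [0,0,0.05]

```text
clock: 4.7
tool_pos: [0.5011, 0.083, 0.0712]
tool_rot: [2.862, 1.286, 0.009]
force: [4.0, -5.1, -3.7]
gripper_width: 0.683
grip_force: 3.5
```

```bash
python3 -c "
from h import *
tang()"
```

```text
s 0.779 r 0.1291 F back 6.38 grip 3.5067252069711685 t 4.7
```

Call:
send_rows:
  travel:
    - [0.6,-3.3,0]
    - [1.3,-6.5,0]
    - [1.3,-6.5,0]
  angular:
    - [0,0,0.025]
    - [0,0,0.05]
    - [0,0,0.05]

```text
clock: 5.0
tool_pos: [0.4971, 0.0882, 0.0712]
tool_rot: [2.893, 1.213, 0.009]
force: [4.2, -5.5, -2.3]
gripper_width: 0.681
grip_force: 3.6
```

```bash
python3 -c "
from h import *
tang();st()"
```

```text
s 0.83 r 0.129 F back 6.83 grip 3.6374113708734512 t 5.0
5.0 [0.4971 0.0882 0.0712] [ 4.16 -5.51 -2.26] 59.9 3.64
```

Call:
send_rows:
  travel:
    - [0.6,-3.3,0]
    - [1,-5,0]
    - [1,-5,0]
  angular:
    - [0,0,0.025]
    - [0,0,0.04]
    - [0,0,0.04]

```text
clock: 5.3
tool_pos: [0.4944, 0.0922, 0.0712]
tool_rot: [2.916, 1.155, 0.009]
force: [5.7, -6.7, -3.7]
gripper_width: 0.688
grip_force: 3.9
```

```bash
python3 -c "
from h import *
tang()"
```

```text
s 0.865 r 0.129 F back 8.78 grip 3.92350897192955 t 5.3
```

Call:
send_rows:
  travel:
    - [0.6,-3.3,0]
    - [1,-5,0]
    - [1,-5,0]
  angular:
    - [0,0,0.025]
    - [0,0,0.04]
    - [0,0,0.04]

```text
clock: 5.6
tool_pos: [0.4915, 0.0966, 0.0712]
tool_rot: [2.939, 1.097, 0.009]
force: [4.2, -5.5, -2.5]
gripper_width: 0.684
grip_force: 3.7
```

```bash
python3 -c "
from h import *
tang()"
```

```text
s 0.906 r 0.129 F back 6.91 grip 3.6579380929470062 t 5.6
```

Call:
send_rows:
  travel:
    - [0.6,-3.3,0]
    - [1,-5,0]
    - [1,-5,0]
  angular:
    - [0,0,0.025]
    - [0,0,0.04]
    - [0,0,0.04]

```text
clock: 5.9
tool_pos: [0.489, 0.1009, 0.0712]
tool_rot: [2.961, 1.038, 0.009]
force: [4.8, -6.9, -1.6]
gripper_width: 0.683
grip_force: 3.8
```

```bash
python3 -c "
from h import *
tang()"
```

```text
s 0.945 r 0.129 F back 8.35 grip 3.7768127024173737 t 5.9
```

Call:
send_rows:
  travel:
    - [0.6,-3.3,0]
    - [1,-5,0]
    - [1,-5,0]
  angular:
    - [0,0,0.025]
    - [0,0,0.04]
    - [0,0,0.04]

```text
clock: 6.2
tool_pos: [0.4866, 0.1054, 0.0712]
tool_rot: [2.981, 0.978, 0.009]
force: [5.0, -7.5, -1.8]
gripper_width: 0.685
grip_force: 3.9
```

```bash
python3 -c "
from h import *
tang()"
```

```text
s 0.984 r 0.1289 F back 9.0 grip 3.855331242084503 t 6.2
```

Call:
send_rows:
  travel:
    - [0.6,-3.3,0]
    - [1,-5,0]
    - [1,-5,0]
  angular:
    - [0,0,0.025]
    - [0,0,0.04]
    - [0,0,0.04]

```text
clock: 6.5
tool_pos: [0.4844, 0.1099, 0.0712]
tool_rot: [3.0, 0.919, 0.008]
force: [4.3, -6.1, -1.3]
gripper_width: 0.679
grip_force: 3.9
```

```bash
python3 -c "
from h import *
tang()"
```

```text
s 1.024 r 0.1289 F back 7.49 grip 3.921663612127304 t 6.5
```

Call:
send_rows:
  travel:
    - [0.6,-3.3,0]
    - [1,-5,0]
    - [1,-5,0]
  angular:
    - [0,0,0.025]
    - [0,0,0.04]
    - [0,0,0.04]

```text
clock: 6.8
tool_pos: [0.4822, 0.1148, 0.0712]
tool_rot: [3.018, 0.859, 0.008]
force: [2.5, -5.2, -2.5]
gripper_width: 0.685
grip_force: 3.2
```

```bash
python3 -c "
from h import *
tang()"
```

```text
s 1.063 r 0.1289 F back 5.75 grip 3.2317455857992172 t 6.8
```

The force dropped, so the sear has caught near 1.05. I'll nudge it 2 mm further and then back off.

Call:
send_rows:
  travel:
    - [0.3,-2,0]
    - [0.3,-2,0]
    - [0,4,0]
    - [0,9,0]
    - [0,14,0]
    - [0,19,0]
    - [0,23,0]
    - [0,23,0]
    - [0,23,0]
  angular:
    - [0,0,0.015]
    - [0,0,0.015]
    - [0,0,0]
    - [0,0,-0.03]
    - [0,0,-0.06]
    - [0,0,-0.1]
    - [0,0,-0.1]
    - [0,0,-0.1]
    - [0,0,-0.1]

```text
clock: 7.7
tool_pos: [0.4925, 0.0969, 0.0686]
tool_rot: [-2.975, -1.009, -0.002]
force: [0.3, -0.1, 0.6]
gripper_width: 0.682
grip_force: 0.0
```

```bash
python3 -c "
from h import *
tang();st();_,d=snap('side','s3')
p=cv2.imread('pics/s3.png');cv2.imwrite('pics/s3c.png',cv2.convertScaleAbs(cv2.resize(p[160:310,190:390],None,fx=4,fy=4),alpha=1.3))"
```

```text
s 0.905 r 0.1295 F back 0.26 grip 0.0 t 7.7
7.7 [0.4925 0.0969 0.0686] [ 0.32 -0.08  0.65] 60.0 0.0
```

View pics/s3c.png

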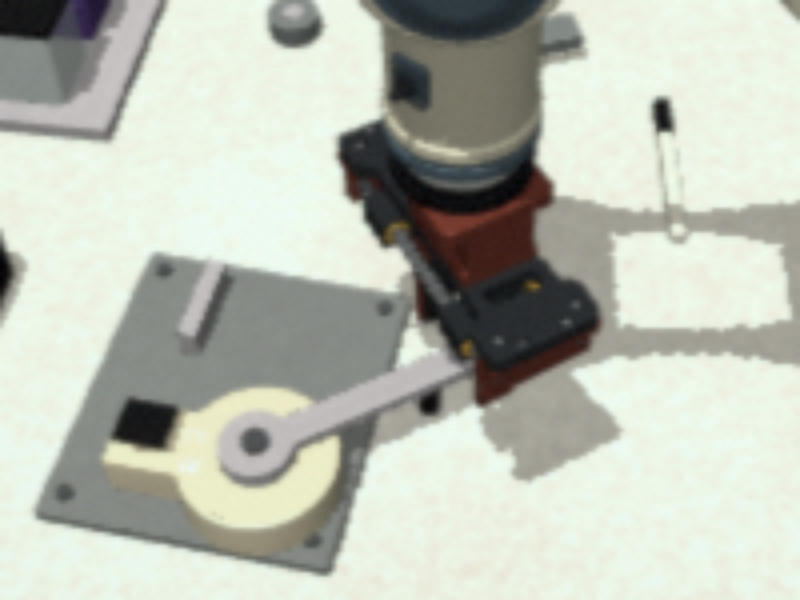

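The arm stays back with no force on the tool; its nose is visible at (430,400). Next I lift off and go to the block.

Call:
send_rows:
  travel:
    - [0,0,-20]
    - [0,0,-60]
    - [0,0,-110]
    - [0,0,-110]
    - [0,0,-110]
  angular:
    - [0,0,0]
    - [0,0,0]
    - [0,0,0]
    - [0,0,0]
    - [0,0,0]

```text
clock: 8.25
tool_pos: [0.4928, 0.0971, 0.1795]
tool_rot: [2.974, 1.01, 0.006]
force: [-0.2, 0.6, -0.6]
gripper_width: 0.685
grip_force: 0.0
```

```bash
python3 -c "
from h import *
st();print(rel([.4778,-.235],.08,.436))"
```

```text
8.25 [0.4928 0.0971 0.1795] [-0.24  0.59 -0.58] 60.3 0.0
([-214.5, 254.1, 99.3], [0.001, -0.003, 0.219])
```

Call:
send_rows:
  travel:
    - [-35,40,0]
    - [-70,80,0]
    - [-105,120,0]
    - [-140,165,0]
    - [-175,210,0]
    - [-214.5,254,0]
    - [-214.5,254,0]
    - [-214.5,254,30]
    - [-214.5,254,70]
    - [-214.5,254,99]
    - [-214.5,254,99]
    - [-214.5,254,99]
  angular:
    - [0,0,0.05]
    - [0,0,0.1]
    - [0,0,0.15]
    - [0,0,0.219]
    - [0,0,0.219]
    - [0,0,0.219]
    - [0,0,0.219]
    - [0,0,0.219]
    - [0,0,0.219]
    - [0,0,0.219]
    - [0,0,0.219]
    - [0,0,0.219]

```text
clock: 9.45
tool_pos: [0.4759, -0.2347, 0.0776]
tool_rot: [-3.065, -0.679, 0.003]
force: [-0.5, -0.4, 0.6]
gripper_width: 0.682
grip_force: 0.0
```

```bash
python3 -c "
from h import *
st();p,d=snap('top','t1')
a=cv2.resize(p[110:220,215:325],None,fx=4,fy=4,interpolation=cv2.INTER_CUBIC);b=cv2.resize(p[180:290,350:440],None,fx=4,fy=4,interpolation=cv2.INTER_CUBIC)
cv2.imwrite('pics/t1c.png',cv2.convertScaleAbs(np.hstack([a,b]),alpha=1.5))
print(rel([.4778,-.235],.005,.436))"
```

```text
9.45 [ 0.4759 -0.2347  0.0776] [-0.5  -0.38  0.62] 60.0 0.0
([0.9, 0.2, 74.4], [0.0, -0.0, 0.0])
```

View pics/t1c.png

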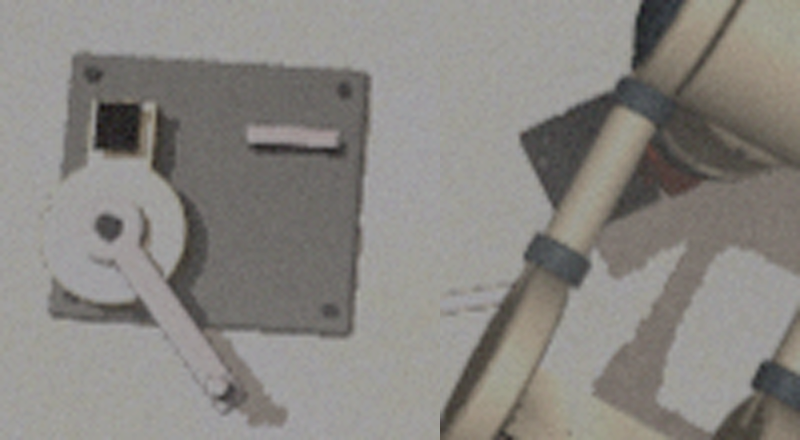

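The arm is cocked, with its post at about (225,390) in the crop, and the nest is clear. Next I lower over the block and grip it.

Call:
send_rows:
  travel:
    - [1.5,0,35]
    - [1.5,0,65]
    - [1.5,0,73]
    - [1.5,0,73]
    - [1.5,0,73]
  angular:
    - [0,0,0]
    - [0,0,0]
    - [0,0,0]
    - [0,0,0]
    - [0,0,0]

```text
clock: 10.0
tool_pos: [0.4792, -0.2353, 0.0081]
tool_rot: [3.065, 0.679, 0.004]
force: [0.5, -0.8, 0.2]
gripper_width: 0.68
grip_force: 0.0
```

Call:
send_rows:
  travel:
    - [0,0,0]
    - [0,0,0]
    - [0,0,0]
    - [0,0,0]
    - [0,0,0]
    - [0,0,0]
  angular:
    - [0,0,0]
    - [0,0,0]
    - [0,0,0]
    - [0,0,0]
    - [0,0,0]
    - [0,0,0]
  grip: 255
  force: 20

```text
clock: 10.6
tool_pos: [0.4781, -0.2348, 0.006]
tool_rot: [3.067, 0.679, 0.001]
force: [-0.1, -0.7, 0.9]
gripper_width: 0.319
grip_force: 20.0
```

```bash
python3 -c "
from h import *
st()"
```

```text
10.6 [ 0.4781 -0.2348  0.006 ] [-0.06 -0.69  0.87] 28.1 20.0
```

Call:
send_rows:
  travel:
    - [0,0,-20]
    - [0,0,-60]
    - [0,0,-100]
    - [0,0,-100]
    - [0,0,-100]
  angular:
    - [0,0,0]
    - [0,0,0]
    - [0,0,0]
    - [0,0,0]
    - [0,0,0]

```text
clock: 11.1
tool_pos: [0.4784, -0.2349, 0.1064]
tool_rot: [3.066, 0.679, 0.002]
force: [0.4, -0.0, -0.8]
gripper_width: 0.32
grip_force: 20.0
```

```bash
python3 -c "
from h import *
st();print(rel(NEST-.012*X,.065,YAW))"
```

```text
11.1 [ 0.4784 -0.2349  0.1064] [ 0.38 -0.01 -0.8 ] 28.1 20.0
([249.0, -203.2, 41.4], [0.001, -0.002, 0.511])
```

Call:
send_rows:
  travel:
    - [35,-29,0]
    - [70,-58,0]
    - [105,-87,0]
    - [140,-116,0]
    - [175,-145,0]
    - [210,-174,0]
    - [249,-203,0]
    - [249,-203,0]
    - [249,-203,0]
    - [249,-203,41]
    - [249,-203,41]
    - [249,-203,41]
  angular:
    - [0,0,0.07]
    - [0,0,0.14]
    - [0,0,0.21]
    - [0,0,0.28]
    - [0,0,0.35]
    - [0,0,0.42]
    - [0,0,0.511]
    - [0,0,0.511]
    - [0,0,0.511]
    - [0,0,0.511]
    - [0,0,0.511]
    - [0,0,0.511]

```text
clock: 12.3
tool_pos: [0.6163, 0.0531, 0.0631]
tool_rot: [3.139, -0.12, -0.007]
force: [0.3, 0.5, -1.1]
gripper_width: 0.317
grip_force: 20.0
```

```bash
python3 -c "
from h import *
st();p,d=snap('side','s4')
cv2.imwrite('pics/s4c.png',cv2.convertScaleAbs(cv2.resize(p[180:310,180:310],None,fx=4.6,fy=4.6,interpolation=cv2.INTER_CUBIC),alpha=1.3))
print(rel(NEST-.007*X,.0185,YAW))"
```

```text
12.3 [0.6163 0.0531 0.0631] [ 0.31  0.51 -1.14] 27.9 20.0
([5.8, -1.2, 46.6], [0.0, 0.001, -0.001])
```

View pics/s4c.png

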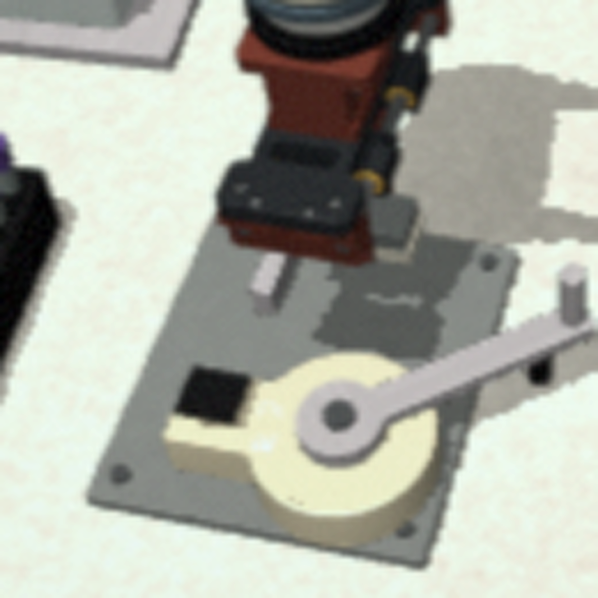

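The block is held lengthwise above the nest, its end visible at (400,225). Now lowering it.

Call:
send_rows:
  travel:
    - [3,-1,15]
    - [6,-1,30]
    - [6,-1,40]
    - [6,-1,44]
    - [6,-1,44]
    - [6,-1,44]
  angular:
    - [0,0,0]
    - [0,0,0]
    - [0,0,0]
    - [0,0,0]
    - [0,0,0]
    - [0,0,0]

```text
clock: 12.95
tool_pos: [0.6242, 0.0551, 0.0209]
tool_rot: [-3.139, 0.118, -0.001]
force: [0.1, -0.3, -1.1]
gripper_width: 0.316
grip_force: 20.0
```

```bash
python3 -c "
from h import *
o=st();print(rel(NEST-.007*X,.0182,YAW))"
```

```text
12.95 [0.6242 0.0551 0.0209] [ 0.07 -0.34 -1.13] 27.8 20.0
([-0.7, 1.1, 2.7], [-0.0, -0.0, 0.0])
```

Call:
send_rows:
  travel:
    - [-0.5,1,1.5]
    - [-0.5,1,2.7]
    - [-0.5,1,2.7]
    - [-0.5,1,2.7]
  angular:
    - [0,0,0]
    - [0,0,0]
    - [0,0,0]
    - [0,0,0]

```text
clock: 13.35
tool_pos: [0.6235, 0.0541, 0.0181]
tool_rot: [3.139, -0.118, 0.0]
force: [0.0, -0.2, -0.7]
gripper_width: 0.316
grip_force: 20.0
```

Call:
send_rows:
  travel:
    - [0,0,0]
    - [0,0,0]
    - [0,0,0]
    - [0,0,0]
    - [0,0,-15]
    - [0,0,-60]
    - [0,0,-100]
    - [0,0,-100]
    - [0,0,-100]
  angular:
    - [0,0,0]
    - [0,0,0]
    - [0,0,0]
    - [0,0,0]
    - [0,0,0]
    - [0,0,0]
    - [0,0,0]
    - [0,0,0]
    - [0,0,0]
  grip: 120

```text
clock: 14.25
tool_pos: [0.6245, 0.0541, 0.1208]
tool_rot: [-3.139, 0.118, -0.007]
force: [-0.6, -0.3, -0.2]
gripper_width: 0.53
grip_force: 0.0
```

```bash
python3 -c "
from h import *
o=st();print(rel([.6676,.1605],.085,YAW))"
```

```text
14.25 [0.6245 0.0541 0.1208] [-0.56 -0.29 -0.21] 46.6 0.0
([34.8, -109.3, 36.0], [-0.0, -0.004, 0.0])
```

Call:
send_rows:
  travel:
    - [17,-50,-10]
    - [35,-100,-10]
    - [35,-109,-10]
    - [35,-109,10]
    - [35,-109,36]
    - [35,-109,36]
    - [35,-109,36]
  angular:
    - [0,0,0]
    - [0,0,0]
    - [0,0,0]
    - [0,0,0]
    - [0,0,0]
    - [0,0,0]
    - [0,0,0]
  grip: 255

```text
clock: 14.95
tool_pos: [0.6655, 0.1596, 0.0805]
tool_rot: [3.138, -0.118, -0.005]
force: [0.3, 0.6, -0.9]
gripper_width: 0.008
grip_force: 0.0
```

Run:
```python
from h import *
o=st();print(rel([.6676,.1605],.062,YAW));p,d=snap('top','t2');q,e=snap('side','s5')
a=cv2.resize(p[110:210,220:320],None,fx=4,fy=4,interpolation=cv2.INTER_CUBIC);b=cv2.resize(q[200:300,200:300],None,fx=4,fy=4,interpolation=cv2.INTER_CUBIC)
cv2.imwrite('pics/t2c.png',cv2.convertScaleAbs(np.hstack([a,b]),alpha=1.4))
for n,dd in(('top',d),('side',e)):
    w=cloud(n,dd);l=np.stack([(w[...,:2]-NEST)@X,(w[...,:2]-NEST)@Y],-1)
    m=(l[...,0]>-.06)&(l[...,0]<.022)&(abs(l[...,1])<.03)&(w[...,2]>.028)&(w[...,2]<.045)
    print(n,m.sum(),cv2.minAreaRect((l[m]*1000).astype(np.float32)))
```

```text
14.95 [0.6655 0.1596 0.0805] [ 0.32  0.58 -0.87] 0.7 0.0
([2.1, -1.1, 18.5], [0.001, 0.003, 0.0])
top 236 ((-8.899919509887695, 0.18463993072509766), (56.299625396728516, 28.099790573120117), 0.0190937127918005)
side 231 ((-7.835659027099609, 0.6647005081176758), (30.009920120239258, 56.059234619140625), 88.73776245117188)
```

View pics/t2c.png

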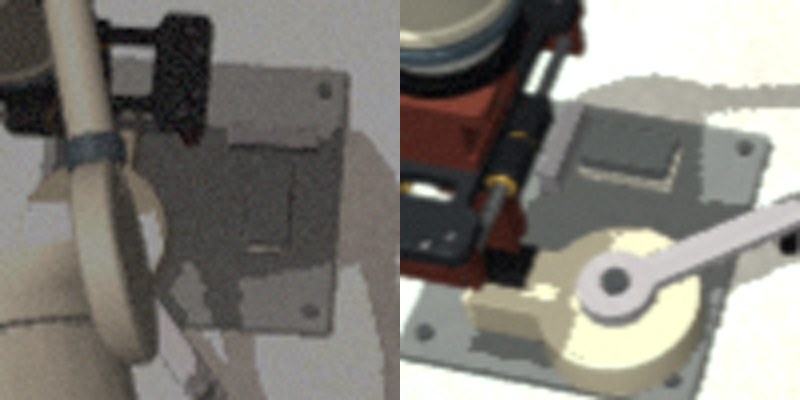

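The block stands square about 8 mm short of the fence, within 1 mm of the centre line, with the arm still cocked. Now pressing the trigger.

Call:
send_rows:
  travel:
    - [2,-1,12]
    - [2,-1,18]
    - [2,-1,22]
    - [2,-1,26]
    - [2,-1,29]
    - [2,-1,30]
    - [2,-1,30]
    - [2,-1,10]
    - [2,-1,-40]
    - [2,-1,-80]
    - [2,-1,-80]
    - [2,-1,-80]
  angular:
    - [0,0,0]
    - [0,0,0]
    - [0,0,0]
    - [0,0,0]
    - [0,0,0]
    - [0,0,0]
    - [0,0,0]
    - [0,0,0]
    - [0,0,0]
    - [0,0,0]
    - [0,0,0]
    - [0,0,0]

```text
clock: 16.25
tool_pos: [0.6693, 0.1611, 0.1636]
tool_rot: [-3.139, 0.118, -0.005]
force: [-0.5, -0.5, -0.3]
gripper_width: 0.007
grip_force: 0.0
```

Run:
```python
from h import *
o=st();p,d=snap('top','t3');q,e=snap('side','s6')
a=cv2.resize(p[110:210,220:320],None,fx=4,fy=4,interpolation=cv2.INTER_CUBIC);b=cv2.resize(q[200:300,200:300],None,fx=4,fy=4,interpolation=cv2.INTER_CUBIC)
cv2.imwrite('pics/t3c.png',cv2.convertScaleAbs(np.hstack([a,b]),alpha=1.4))
```

```text
16.25 [0.6693 0.1611 0.1636] [-0.47 -0.46 -0.3 ] 0.6 0.0
```

View pics/t3c.png

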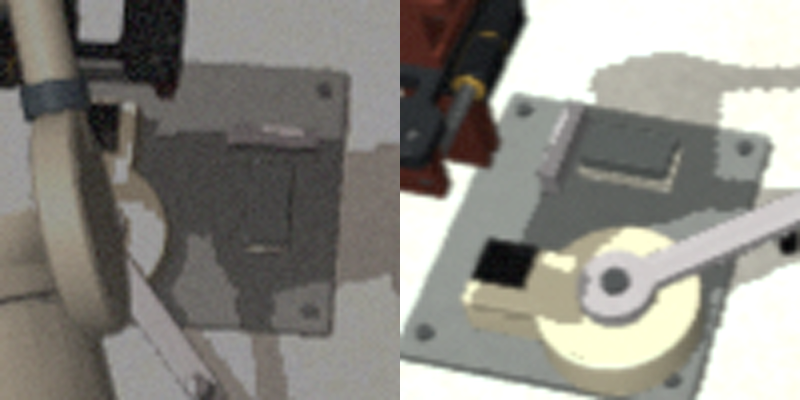

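The arm has not released: it is still back, and the paddle is up at (505,262). I'll press deeper and read the force.

Call:
send_rows:
  travel:
    - [-1,0,50]
    - [-1,0,98]
    - [-1,0,106]
    - [-1,0,110]
    - [-1,0,113]
    - [-1,0,113]
    - [-1,0,113]
  angular:
    - [0,0,0]
    - [0,0,0]
    - [0,0,0]
    - [0,0,0]
    - [0,0,0]
    - [0,0,0]
    - [0,0,0]

```text
clock: 17.05
tool_pos: [0.6662, 0.1608, 0.0494]
tool_rot: [3.138, -0.118, -0.005]
force: [-5.5, -1.9, 7.4]
gripper_width: 0.006
grip_force: 4.0
```

```bash
cat >> h.py <<'E'
def check():
    q,e=snap('side','x'); w=cloud('side',e); st()
    for s in (0.15,.95,1.0): pass
    m=(w[...,2]>.075)&(w[...,2]<.1)&(np.linalg.norm(w[...,:2]-PIV,axis=-1)>.115)&(np.linalg.norm(w[...,:2]-PIV,axis=-1)<.145)
    c=np.median(w[m],0) if m.any() else None; print('post pts',m.sum(),c, None if c is None else .15+YAW-np.arctan2(c[0]-PIV[0],PIV[1]-c[1]))
    l=np.stack([(w[...,:2]-NEST)@X,(w[...,:2]-NEST)@Y],-1)
    m=(l[...,0]>-.06)&(l[...,0]<.026)&(abs(l[...,1])<.03)&(w[...,2]>.028)&(w[...,2]<.041)
    print(m.sum(),cv2.minAreaRect((l[m]*1000).astype(np.float32)))
    m=(np.linalg.norm(w[...,:2]-[.6676,.161],axis=-1)<.012); print('trig z',np.nanmedian(w[m][:,2]) if m.any() else None)
E
python3 -c "
from h import *
check()"
```

```text
17.1 [0.6662 0.1608 0.0494] [-6.06 -1.44  7.3 ] 0.7 4.04
post pts 52 [0.59196254 0.04095764 0.09190823] 0.1546006906136972
193 ((-8.144302368164062, 2.0729684829711914), (29.855430603027344, 69.07849884033203), 85.84645080566406)
trig z 0.440252053674159
```

The arm has snapped over. Lifting clear.

Call:
send_rows:
  travel:
    - [0,0,-20]
    - [0,0,-60]
    - [0,0,-110]
    - [0,0,-160]
    - [0,0,-160]
    - [0,0,-160]
  angular:
    - [0,0,0]
    - [0,0,0]
    - [0,0,0]
    - [0,0,0]
    - [0,0,0]
    - [0,0,0]

```text
clock: 17.7
tool_pos: [0.6679, 0.1611, 0.21]
tool_rot: [-3.139, 0.118, -0.002]
force: [-0.0, -0.4, -0.8]
gripper_width: 0.004
grip_force: 0.0
```

```bash
python3 -c "
from h import *
check()"
```

```text
17.75 [0.6672 0.1609 0.2074] [ 1.4  -0.23 -0.43] 0.4 0.0
post pts 52 [0.59209049 0.04094087 0.09047509] 0.15357335370576894
194 ((-8.070552825927734, 0.9324951171875), (67.72624969482422, 32.01415252685547), 2.496516466140747)
trig z 0.2384458025952848
```

Run:
```python
from h import *
w=cloud('side',np.load('pics/x.npy'));l=np.stack([(w[...,:2]-NEST)@X,(w[...,:2]-NEST)@Y],-1)*1000
m=(abs(l[...,1])<25)&(abs(l[...,0])<40)&(w[...,2]>.031)&(w[...,2]<.045)
for a in range(-24,30,8):
    k=m&(abs(l[...,0]-a)<4); y=l[k][:,1]; print(a,k.sum(),y.min().round(1),y.max().round(1))
```

```text
Traceback (most recent call last):
ValueError: zero-size array to reduction operation minimum which has no identity
```

Run:
```python
from h import *
w=cloud('side',np.load('pics/x.npy'));l=np.stack([(w[...,:2]-NEST)@X,(w[...,:2]-NEST)@Y],-1)*1000
m=(abs(l[...,1])<25)&(abs(l[...,0])<40)&(w[...,2]>.031)&(w[...,2]<.045)
for a in range(-24,30,8):
    k=m&(abs(l[...,0]-a)<4); y=l[k][:,1]
    if len(y): print(a,k.sum(),y.min().round(1),y.max().round(1))
r=bot.job_done(); print(r)
```

```text
-16 31 -15.5 15.9
-8 34 -14.7 16.4
0 33 -12.1 17.3
8 29 -13.6 15.2
16 31 -14.2 15.7
24 31 -12.7 14.5
the job is handed in; nothing more can be done
None
```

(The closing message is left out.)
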